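Check a strip guide's gap with the gauge blade that drags

ROBOT

A 6-joint arm with a two-finger parallel gripper is mounted at the origin on the work surface. World frame = base frame: x ahead of the robot, y to its left, z up, the work surface at z = 0. Lengths are in m, angles in degrees, forces in N, time in s.
With the tool pointing down it reaches from about 0.25 to 0.725 m from the base axis. Payload 4 kg.
Tool frame: the origin (TCP) lies midway between the tips of the shut fingers; the grasp point (between the pads) lies 19 mm behind it (robot.tcp_to_grasp is the z of the grasp point in the tool frame, in m); z points along the fingers, x is the direction in which the jaws open and shut, and the axes are right-handed (so a half turn about z gives the same grasp; the last joint's range is limited). The gripper opens to 85 mm and grips with 20 to 120 N. Pads are 22 mm wide; open, the fingers measure 114 mm over their backs; the gripper's body (76 mm by 85 mm) begins 54 mm behind the grasp point. The pads swing forward as they close: fully open they stand 13 mm farther back than shut.
Start: joints at [-63.656, 13.785, 0.286, 76.501, 0, 90], TCP at [0.222, -0.448, 0.231] pointing down, gripper open.
Joint ranges: [-155.79, 155.79], [-60.16, 107.12], [-62.33, 73.08], [-114, 123.19], [-81.49, 82.49], [-180, 180]. Speed limits (degrees/s): [159.86, 159.86, 180, 180, 180, 180].

INTERFACE

Orientations are given as [roll, pitch, yaw] about the fixed x, y, z axes, in that order (R = Rz(yaw) Ry(pitch) Rx(roll)).
In Python, from station import sensors, eyes, robot gives the robot as it stands.
- The arm moves only by the tool carry_out, never from a script. Its argument "motion" is a list of rows, each a list of 7 numbers: the turn, a rotation vector about the world's x, y, z in degrees, then the shift along the world's x, y, z in m, then the opening, from 0 (shut) to 1 (fully open). A call has 1 to 5 rows; each row is the pose to reach, as a shift and turn from the pose commanded when the call began; what a row does not reach only later rows make up. A row lasts 1/12 s, in which the tool goes at most 41.7 mm and 7.16 degrees, less where a joint would pass 70% of its speed; a pose out of reach is approached as far as the arm can. A call with a gripper value outside its range is refused whole. The fingers move at their own pace and stop on an object; the grip force is fixed at half the most. Time passes only in rows, so rows that repeat a pose let the fingers close. It gives the time, the measured TCP pose, the force and the opening at its end, in the units of the state.
- sensors.get_obs(): the state, without advancing time (a new reading comes with each control period).
- eyes.camera(name): name is "scene" or "top" or "wrist"; returns (picture, depth): 384x512x3 uint8, red, green, blue; 384x512 float32, m along the optical axis (not along the pixel's ray), 0 where there is no reading.
- eyes.calibration(name): a dict with "fovy" (degrees; the focal length in pixels is half the picture's height over the tangent of half this angle, whatever the lens; pixels are square), "cx", "cy" (the principal point, pixels), "T" (4x4, takes a point from camera to world coordinates); the wrist camera has in their place "mount" (4x4, takes a point from camera to tool coordinates, whose origin is the TCP and whose axes are the tool frame's). Camera axes: x right, y down, z forward; pixel columns grow to the right and rows downward; lengths in m; the calibration is good to about 2 mm. A picture is of the moment at which its call begins: read the wrist's pose just before it. calibration takes no time and is no camera call.
- robot.job_done(): hands the job in, once; it reports no verdict.
The state is a dict: "time": time; "q": joint angles; "dq": joint speeds; "tau": joint torques, N m; "eef_pos": TCP position; "eef_rot": TCP orientation; "contact_force": force on the tool from outside, world axes, zero at the start; "torque": the same for the moment, N m; "width": opening from 0.0 (shut) to 1.0 (fully open).
Only numpy, scipy, OpenCV 4.12 (cv2) and the standard library are available. Lean on these libraries where they do the work, as an engineer would, in place of code of your own. Each camera call takes 0.05 s, during which the arm holds its last target.

TASK

Check the gap of the strip guide with a feeler gauge from the wooden rack: take the gauge whose blade is a light drag fit between the guide's two sprung pads (the 10 mm one with the orange grip; green is too loose, blue too thick). Slide its blade straight down between the pads, feeling them drag, until it stands on the bottom of the gap, and leave it standing there upright. Leave the other two gauges in the rack.

Things in the scene. Friction and masses are not known exactly. Their poses are not given: they have to be found in the camera images.
- medium_grip (a point): Centre of the ORANGE grip of the 10 mm gauge (light drag fit). Grip 24 mm thick (x), 46 mm long (y), 56 mm high (z up); below it a steel blade 10 mm thick (x), 30 mm wide (y), 66 mm long, its lower end 94 mm below this point. Loose, about 0.17 kg, upright in the rack with this point 108 mm above the bench; it lifts straight up.
- thin_grip (a point): Centre of the GREEN grip of the thin gauge (5 mm blade, loose in the gap, no drag), otherwise the same shape. To be left in the rack.
- thick_grip (a point): Centre of the BLUE grip of the thick gauge (20 mm blade, too thick for the gap), otherwise the same shape. To be left in the rack.
- rack: Fixed wooden rack, 80 (x) x 200 (y) mm, top 80 mm above the bench; origin at the centre of its underside. The three gauges hang in a row along its y, 64 mm apart, in any order, blades down through slots, grips resting on the top and reaching 136 mm above the bench; a blade is out of its slot after 66 mm of lift. Placed and turned anew in each episode.
- guide: Fixed strip guide, placed and turned anew in each episode. Origin on the bench under the middle of the gap, z up. Grey base plate 170 (x) x 110 (y) x 14 mm, two blue blocks, between them two upright bright steel pads, 60 mm long along y, facing each other across the gap. The blade's thickness goes along x, its width along y. Highest point 65 mm above the bench.
- gap_floor (a point): Middle of the gap's bottom, 14 mm above the bench; axes as the guide's. The gap is 8 mm wide (x) up to 30 mm above this point, then flares to a 26 mm mouth at 51 mm. Each pad is sprung, yields up to 5 mm (4 N at first, 6 N fully back): the 10 mm blade slides in against 4 to 7 N of drag and does not fall in. With it standing home, its grip's centre is 94 mm above this point.
Not all that is in view belongs to the job. There is more than one size of the part that bears medium_grip; the job needs the middle-sized.

How it is judged (in metres and radians):
On the way:
1. the orange gauge's blade is between the pads and the guide is felt to resist it (over 1.5 N) (contact force between guide and anything else above 1.5 N and z of medium_grip in the frame of guide below 0.135 m and x of medium_grip in the frame of guide between -0.012 and 0.012 m and y of medium_grip in the frame of guide between -0.02 and 0.02 m), for 0.1 s.
At the end, for the whole second after the job is handed in: The orange gauge stands released in the guide's gap, its blade within 10 mm of the bottom, upright and in line with the gap within 10 degrees, within 12 mm of the gap's middle across and 20 mm along it; the green and blue gauges are still in the rack, within 30 mm of where they were (z of medium_grip in the frame of guide between 0.1 and 0.118 m and x of medium_grip in the frame of guide between -0.012 and 0.012 m and y of medium_grip in the frame of guide between -0.02 and 0.02 m and angle between medium_grip's own z axis and vertical below 0.18 rad and angle between the y axis of medium_grip and the y axis of guide, either way round below 0.18 rad and distance of each of thin_grip, thick_grip from where it was at the start of the episode below 0.03 m); the robot touches nothing.
It fails at once if the green or blue gauge is taken out or knocked about (moved over 30 mm) (distance of any of thin_grip, thick_grip from where it was at the start of the episode above 0.03 m).
It also fails if it takes over 40 s, if anything falls off the work surface, if the arm or the gripper's body presses on something with over 40 N, if the wrist force passes 120 N, or if a joint passes its speed limit or range.

## Working session

There is one attempt and no reset: what is moved stays moved. The work goes in short steps, Python scripts to look and compute and a tool call to move; the robot and the scene stay as the last step left them, time stands still between calls to the robot, and variables do not carry over. Pictures are saved under pics/ and viewed, and the job is handed in when it is done.

Besides the shell and the picture viewer there is one more tool, called after "Call:" as name([rows], argument=value, ...), one row to a line, values as JSON. carry_out: Moves the arm, as the interface text tells. Its arguments: {"type":"object","properties":{"motion":{"type":"array"}},"required":["motion"]}

```bash
ls; mkdir -p pics
cat > h.py <<'E'
import numpy as np,cv2
from station import sensors,eyes,robot
from scipy.spatial.transform import Rotation as R
def K(c,shape=(384,512)):
    return shape[0]/2/np.tan(np.radians(c['fovy'])/2)
def T_of(name,obs=None):
    c=eyes.calibration(name)
    if name!='wrist': return np.array(c['T'])
    T=np.eye(4);T[:3,:3]=R.from_euler('xyz',obs['eef_rot'],degrees=True).as_matrix();T[:3,3]=obs['eef_pos']
    return T@np.array(c['mount'])
def cloud(name):
    o=sensors.get_obs();p,d=eyes.camera(name);c=eyes.calibration(name);f=K(c)
    v,u=np.mgrid[:384,:512]
    P=np.stack([(u-c['cx'])/f*d,(v-c['cy'])/f*d,d],-1)
    T=T_of(name,o);W=P@T[:3,:3].T+T[:3,3]
    return p,d,W,T
E
python3 - <<'E'
from h import *
o=sensors.get_obs();print({k:np.round(v,3) for k,v in o.items()})
for n in['scene','top','wrist']:
    p,d,W,T=cloud(n);cv2.imwrite(f'pics/{n}0.png',p[...,::-1]);np.savez(f'{n}0.npz',p=p,d=d,W=W,T=T);print(n,{k:np.round(v,3) for k,v in eyes.calibration(n).items()})
E
```

```text
pics
{'time': np.float64(0.0), 'q': array([-6.3656e+01,  1.3831e+01,  2.1200e-01,  7.6501e+01, -1.0000e-03,
        8.9999e+01]), 'dq': array([ 0.115, -0.024,  0.019, -0.144,  0.069,  0.095]), 'tau': array([ 1.0000e-03, -3.7232e+01,  2.5241e+01,  1.7000e-02,  0.0000e+00,
       -0.0000e+00]), 'eef_pos': array([ 0.222, -0.447,  0.23 ]), 'eef_rot': array([ 1.79999e+02,  1.20000e-01, -6.36550e+01]), 'contact_force': array([-0.988,  0.14 , -0.061]), 'torque': array([-0.08 ,  0.006,  0.042]), 'width': np.float64(0.999)}
scene {'fovy': np.float64(50.21), 'cx': np.float64(257.1), 'cy': np.float64(186.181), 'T': array([[-0.556,  0.624, -0.548,  0.979],
       [ 0.831,  0.424, -0.36 ,  0.308],
       [ 0.008, -0.656, -0.755,  0.667],
       [ 0.   ,  0.   ,  0.   ,  1.   ]])}
top {'fovy': np.float64(42.326), 'cx': np.float64(249.887), 'cy': np.float64(186.858), 'T': array([[ 0.006, -0.978,  0.209,  0.35 ],
       [-1.   , -0.007, -0.003,  0.031],
       [ 0.005, -0.209, -0.978,  1.143],
       [ 0.   ,  0.   ,  0.   ,  1.   ]])}
wrist {'fovy': np.float64(66.351), 'cx': np.float64(257.049), 'cy': np.float64(191.834), 'mount': array([[ 1.   ,  0.   , -0.001,  0.   ],
       [-0.   ,  0.945,  0.328, -0.085],
       [ 0.001, -0.328,  0.945, -0.141],
       [ 0.   ,  0.   ,  0.   ,  1.   ]])}
```

View pics/scene0.png

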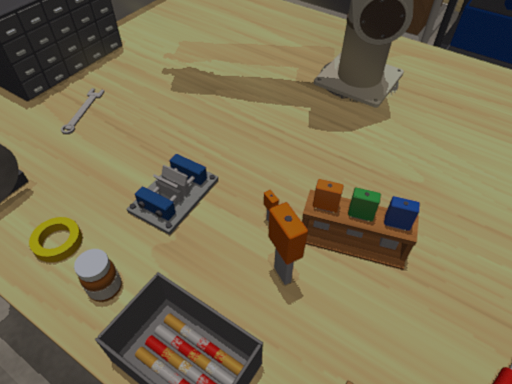

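View pics/top0.png

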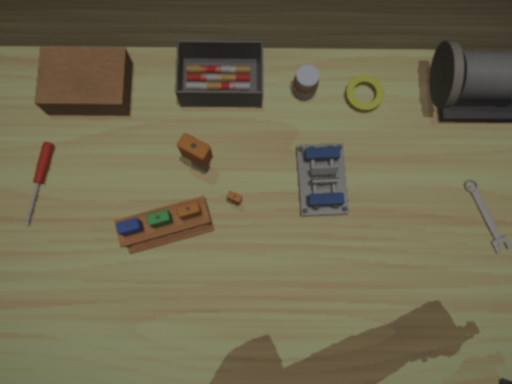

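View pics/wrist0.png

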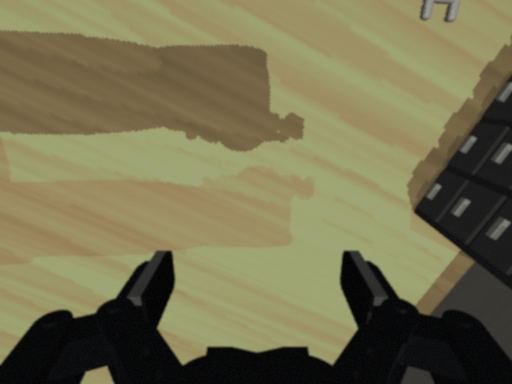

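Three things are orange. At top(195,150)/scene(288,235) there is an oversized gauge standing free, and at top(234,198)/scene(270,200) a tiny one. At top(188,210)/scene(328,195) there is one the same size as the green and blue gauges beside it in the rack, and that one fits the description. I'll enlarge it and measure it.

Run:
```python
from h import *
S=np.load('scene0.npz');Tp=np.load('top0.npz')
a=cv2.resize(S['p'][160:290,230:430],None,fx=3,fy=3,interpolation=cv2.INTER_CUBIC)
b=cv2.resize(S['p'][140:240,120:230],None,fx=3.9,fy=3.9,interpolation=cv2.INTER_CUBIC)[:390]
cv2.imwrite('pics/crop1.png',a[...,::-1]);cv2.imwrite('pics/crop2.png',b[...,::-1])
c=cv2.resize(Tp['p'][130:260,100:360],None,fx=3,fy=3,interpolation=cv2.INTER_CUBIC);cv2.imwrite('pics/crop3.png',c[...,::-1])
for n,Z in(('scene',S),('top',Tp)):
    p=Z['p'];W=Z['W'];h=cv2.cvtColor(p,cv2.COLOR_RGB2HSV).astype(int)
    H,s,v=h[...,0],h[...,1],h[...,2]
    for nm,m in dict(orange=(H>=5)&(H<=16)&(s>190)&(v>70),green=(H>45)&(H<80)&(s>120),blue=(H>100)&(H<125)&(s>140)).items():
        k,l,st,ce=cv2.connectedComponentsWithStats(m.astype(np.uint8))
        for i in range(1,k):
            if st[i,4]<30: continue
            q=W[l==i]; q=q[np.isfinite(q).all(1)]
            if len(q)<30:continue
            zt=np.percentile(q[:,2],95); t=q[q[:,2]>zt-.006]
            r=cv2.minAreaRect((t[:,:2]*1000).astype(np.float32))
            print(n,nm,ce[i].round(),st[i,4],'ztop',zt.round(4),'top rect',np.round(r[0],1),np.round(r[1],1),round(r[2],1),'mean',t.mean(0).round(4))
```

```text
scene orange [327. 196.] 700 ztop 0.1368 top rect [747.1 223.7] [492.2  43.2] 16.6 mean [0.5277 0.1584 0.1394]
scene orange [286. 229.] 1724 ztop 0.1717 top rect [791.9 230.9] [400.4  56.3] 30.3 mean [0.6537 0.1497 0.1771]
scene orange [ 99. 280.] 164 ztop 0.0629 top rect [897.9 106. ] [431.2  53.3] 75.1 mean [ 0.851  -0.0803  0.0642]
scene orange [164. 354.] 30 ztop 0.0178 top rect [873.1  68.8] [20.7  9.4] 51.7 mean [0.8733 0.0695 0.0148]
scene green [364. 204.] 735 ztop 0.1369 top rect [732.9 271.9] [495.4  44. ] 13.3 mean [0.508  0.2185 0.1373]
scene blue [484.  33.] 2500 ztop -0.0343 top rect [100.4 290.1] [1749.9  161.6] 6.4 mean [-0.6502  0.2015 -0.0152]
scene blue [508.   4.] 65 ztop -0.0012 top rect [-754.   251.8] [41.9  5. ] 22.8 mean [-0.7541  0.2515 -0.0039]
scene blue [189. 168.] 520 ztop 0.0529 top rect [747.4  80.2] [645.8  65. ] 50.2 mean [ 0.5645 -0.138   0.053 ]
scene blue [156. 202.] 638 ztop 0.0532 top rect [802.   78.4] [576.  60.] 58.3 mean [ 0.671  -0.1325  0.0527]
scene blue [402. 213.] 771 ztop 0.137 top rect [725.  303.6] [506.   44.1] 5.9 mean [0.4965 0.2798 0.1444]
```

View pics/crop1.png

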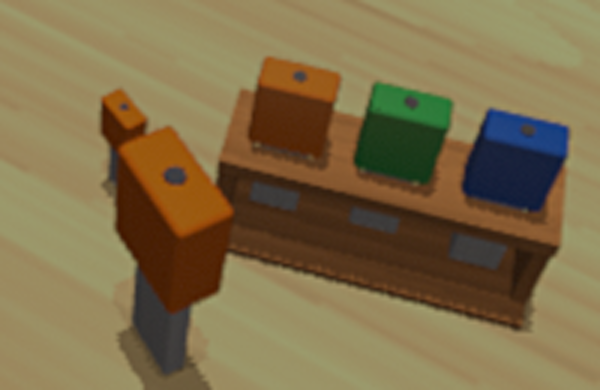

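View pics/crop2.png

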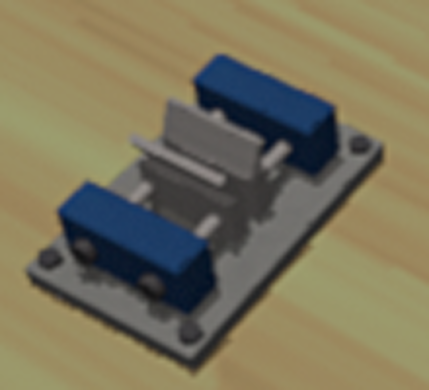

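View pics/crop3.png

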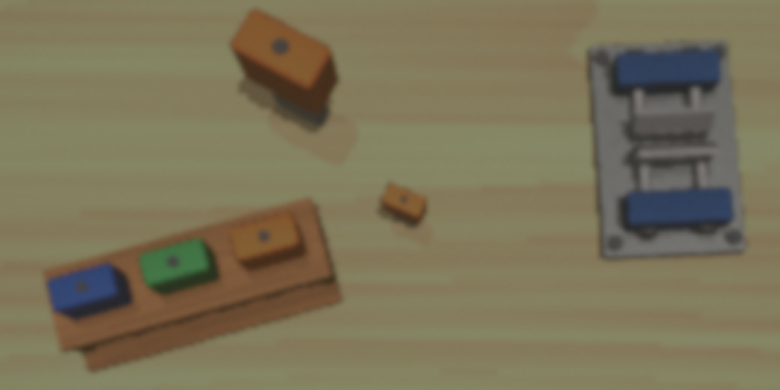

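The crops show the rack's orange gauge matches green and blue in size, so it is the middle one. The free-standing orange gauges are distractors, one larger and one smaller. Next I'll refine the poses robustly from both cameras.

Run:
```python
from h import *
boxes={'scene':dict(o=(312,175,346,214),g=(346,183,384,226),b=(384,193,424,234),base=(120,150,225,235)),
'top':dict(o=(174,198,204,222),g=(144,208,174,228),b=(112,215,145,238),base=(290,140,355,220))}
for n in boxes:
    Z=np.load(n+'0.npz');p,d,W=Z['p'],Z['d'],Z['W'];print(n,'valid',(d>0).mean())
    sat=cv2.cvtColor(p,cv2.COLOR_RGB2HSV)[...,1]
    for k,(u0,v0,u1,v1) in boxes[n].items():
        q=W[v0:v1,u0:u1].reshape(-1,3);ok=(d[v0:v1,u0:u1]>0).ravel();pix=np.dstack(np.meshgrid(np.arange(u0,u1),np.arange(v0,v1))).reshape(-1,2)
        if k=='base':
            for lo,hi in((.009,.020),(.045,.060),(.060,.075)):
                m=ok&(q[:,2]>lo)&(q[:,2]<hi);t=q[m]
                if len(t)>15:
                    r=cv2.minAreaRect((t[:,:2]*1000).astype(np.float32));print(' z',lo,hi,len(t),np.round(r[0],1),np.round(r[1],1),round(r[2],1),t.mean(0).round(4), np.median(t[:,2]).round(4))
            continue
        m=ok&(q[:,2]>.129)&(q[:,2]<.146);t=q[m]
        r=cv2.minAreaRect((t[:,:2]*1000).astype(np.float32))
        print(k,len(t),np.round(r[0],1),np.round(r[1],1),round(r[2],1),'mean',t.mean(0).round(4),'med',np.median(t,0).round(4),'pix',pix[m].mean(0).round(1))
```

```text
scene valid 0.9963226318359375
o 327 [521.9 157.2] [24.1 45.6] 17.1 mean [0.5238 0.1579 0.1351] med [0.5246 0.158  0.1356] pix [329.6 187.1]
g 349 [503.7 218.7] [25.5 46.2] 17.7 mean [0.5062 0.219  0.1351] med [0.5068 0.219  0.1356] pix [366.7 196. ]
b 369 [485.8 279.5] [26.3 45.1] 17.2 mean [0.4882 0.2801 0.1351] med [0.489  0.2804 0.1356] pix [405.2 205. ]
 z 0.009 0.02 1445 [ 614.1 -138.4] [172.  111.1] 3.2 [ 0.6374 -0.116   0.014 ] 0.0138
 z 0.045 0.06 1117 [ 614.7 -138.8] [134.6  81. ] 3.5 [ 0.6192 -0.1367  0.0511] 0.0512
 z 0.06 0.075 164 [ 614.4 -138.8] [37.1 60.2] 3.2 [ 0.6137 -0.1382  0.0631] 0.063
top valid 0.9959309895833334
o 257 [520.  156.3] [24.1 45.5] 16.1 mean [0.5192 0.156  0.1353] med [0.5194 0.1564 0.1354] pix [187.3 208.4]
g 263 [502.2 217.5] [24.7 45.8] 14.8 mean [0.5017 0.217  0.1353] med [0.5011 0.2171 0.1352] pix [157.3 216.6]
b 270 [484.2 279.2] [24.3 46.7] 17.1 mean [0.4838 0.2785 0.1352] med [0.4838 0.2781 0.1353] pix [126.8 225.1]
 z 0.009 0.02 1687 [ 613.9 -140. ] [171.1 110.8] 3.3 [ 0.605  -0.136   0.0139] 0.0138
 z 0.045 0.06 990 [ 613.2 -140.1] [134.4  80.3] 3.0 [ 0.6123 -0.1394  0.0516] 0.0514
 z 0.06 0.075 153 [ 613.9 -140. ] [36.2 59.9] 3.6 [ 0.6147 -0.1391  0.0634] 0.0634
```

The top and scene views agree to about 2 mm:

| Part | Position | Yaw | Check |
|---|---|---|---|
| Orange gauge | (0.521, 0.157) | 16.4° | top at 0.136 |
| Guide | (0.614, -0.139) | 3.2° | plate 0.014, pad tops about 0.065 |

Sizes match the text. I'm moving above the rack.

Call:
carry_out([
  [0,0,5,0.018,0.036,0,1],
  [0,0,10,0.036,0.072,0,1],
  [0,0,15,0.054,0.108,0,1],
  [0,0,20,0.072,0.144,0,1],
  [0,0,24,0.09,0.18,0,1],
])

```text
time: 0.57
eef_pos: [0.312, -0.2663, 0.231]
eef_rot: [-180.0, 0.0, -39.5]
contact_force: [0.5, 0.4, -0.1]
width: 0.999
```

Call:
carry_out([
  [0,0,5,0.018,0.036,0,1],
  [0,0,10,0.036,0.072,0,1],
  [0,0,15,0.054,0.108,0,1],
  [0,0,20,0.072,0.144,0,1],
  [0,0,24,0.09,0.18,0,1],
])

```text
time: 0.98
eef_pos: [0.4021, -0.0861, 0.2313]
eef_rot: [180.0, -0.0, -15.4]
contact_force: [1.1, -0.6, 0.3]
width: 1.002
```

Call:
carry_out([
  [0,0,5,0.018,0.036,0,1],
  [0,0,10,0.036,0.072,0,1],
  [0,0,15,0.054,0.108,0,1],
  [0,0,20,0.072,0.144,0,1],
  [0,0,24,0.09,0.18,0,1],
])

```text
time: 1.4
eef_pos: [0.4922, 0.094, 0.2311]
eef_rot: [180.0, 0.0, 8.6]
contact_force: [0.5, -1.4, -0.2]
width: 1.001
```

Call:
carry_out([
  [0,0,4,0.015,0.032,0,1],
  [0,0,8,0.029,0.064,0,1],
  [0,0,8,0.029,0.064,0,1],
  [0,0,8,0.029,0.064,0,1],
])

```text
time: 1.73
eef_pos: [0.5208, 0.1575, 0.2301]
eef_rot: [180.0, 0.1, 16.5]
contact_force: [0.0, 0.1, 0.2]
width: 0.996
```

Run:
```python
from h import *
o=sensors.get_obs();print({k:np.round(o[k],4) for k in('time','q','eef_pos','eef_rot','contact_force','width')})
p,d,W,T=cloud('wrist');cv2.imwrite('pics/wrist1.png',p[...,::-1]);np.savez('wrist1.npz',p=p,d=d,W=W,T=T)
h=cv2.cvtColor(p,cv2.COLOR_RGB2HSV).astype(int);H,s=h[...,0],h[...,1]
m=(d>0)&(W[...,2]>.128)&(W[...,2]<.146)
k,l,st,ce=cv2.connectedComponentsWithStats(m.astype(np.uint8))
for i in range(1,k):
    if st[i,4]<200: continue
    q=W[l==i];r=cv2.minAreaRect((q[:,:2]*1000).astype(np.float32));print(ce[i].round(),st[i],np.round(r[0],1),np.round(r[1],1),round(r[2],1),np.median(q,0).round(4),p[l==i].mean(0).round())
```

```text
{'time': np.float64(1.7333), 'q': array([ 1.68348e+01,  1.89421e+01,  7.13610e+00,  7.83061e+01,
       -1.13000e-02,  9.03286e+01]), 'eef_pos': array([0.5208, 0.1575, 0.2301]), 'eef_rot': array([1.79988e+02, 1.12100e-01, 1.65063e+01]), 'contact_force': array([0.0498, 0.1308, 0.1781]), 'width': np.float64(0.9959)}
[258.  31.] [ 241    0   34   64 2087] [486.1 276.6] [23.9 41.1] 16.7 [0.486  0.2771 0.1342] [ 54.  91. 159.]
[257. 118.] [ 242   89   32   60 1756] [503.4 217.2] [23.9 46.1] 16.5 [0.503  0.2187 0.1341] [ 45. 100.  53.]
[257. 194.] [ 243  169   29   51 1382] [521.2 156.5] [23.9 45.9] 17.0 [0.5207 0.1584 0.134 ] [135.  71.  32.]
[380. 230.] [347 208  66  45 773] [632.  154.6] [61.2  5.4] 57.4 [0.6336 0.1577 0.137 ] [87. 44. 18.]
```

View pics/wrist1.png

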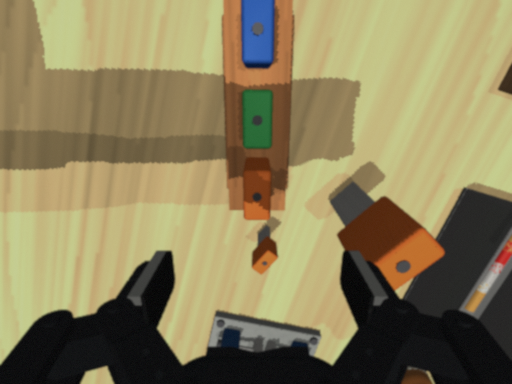

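The wrist view at (257,194) puts the orange gauge at (0.521, 0.1567), yaw 16.6°, which agrees with the first measurements. The large orange gauge at (390,240) lies 35 mm or more beyond the finger. I'm descending with the jaws partly shut.

Call:
carry_out([
  [0,0,0,0,-0.001,-0.03,0.75],
  [0,0,0,0,-0.001,-0.06,0.75],
  [0,0,0,0,-0.001,-0.09,0.75],
  [0,0,0,0,-0.001,-0.115,0.75],
  [0,0,0,0,-0.001,-0.137,0.75],
])

```text
time: 2.2
eef_pos: [0.5194, 0.1529, 0.0927]
eef_rot: [180.0, 0.1, 16.2]
contact_force: [0.4, -0.9, -0.3]
width: 0.75
```

Call:
carry_out([
  [0,0,0,0,0,0,0.6],
  [0,0,0,0,0,0,0.4],
  [0,0,0,0,0,0,0.2],
  [0,0,0,0,0,0,0.0],
  [0,0,0,0,0,0,0.0],
])

```text
time: 2.62
eef_pos: [0.5222, 0.1549, 0.0963]
eef_rot: [180.0, -0.2, 16.3]
contact_force: [-0.5, -1.9, 2.5]
width: 0.273
```

Call:
carry_out([
  [0,0,0,0,0,0,0.0],
  [0,0,0,0,0,0,0.0],
  [0,0,0,0,0,0,0.0],
  [0,0,0,0,0,0,0.0],
])

```text
time: 2.95
eef_pos: [0.5222, 0.1549, 0.0963]
eef_rot: [179.9, -0.2, 16.3]
contact_force: [-1.1, -2.7, 6.7]
width: 0.277
```

Run:
```python
from h import *
p,d,W,T=cloud('wrist');cv2.imwrite('pics/wrist2.png',p[...,::-1])
p,d,W,T=cloud('scene');cv2.imwrite('pics/scene2.png',p[...,::-1])
```

```text
(no output)
```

View pics/wrist2.png

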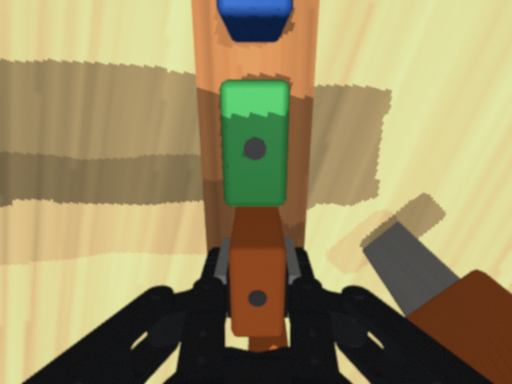

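View pics/scene2.png

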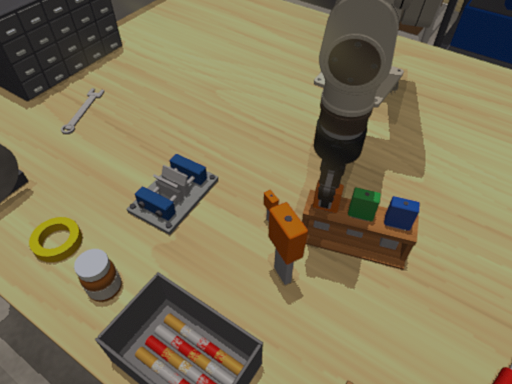

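The orange grip is held: opening 0.277 is about 23.5 mm, and the jaws sit at wrist (258,290) with green untouched. I'm lifting straight up.

Call:
carry_out([
  [0,0,0,0,0,0.01,0],
  [0,0,0,0,0,0.03,0],
  [0,0,0,0,0,0.05,0],
  [0,0,0,0,0,0.07,0],
  [0,0,0,0,0,0.09,0],
])

```text
time: 3.47
eef_pos: [0.5204, 0.1551, 0.1855]
eef_rot: [-180.0, 0.0, 16.4]
contact_force: [-0.7, -0.4, -2.3]
width: 0.272
```

Call:
carry_out([
  [0,0,0,0,0,0.01,0],
  [0,0,0,0,0,0.02,0],
  [0,0,0,0,0,0.02,0],
  [0,0,0,0,0,0.02,0],
])

```text
time: 3.8
eef_pos: [0.5208, 0.155, 0.2041]
eef_rot: [-180.0, 0.0, 16.4]
contact_force: [0.7, 0.4, -2.2]
width: 0.272
```

Run:
```python
from h import *
p,d,W,T=cloud('scene');cv2.imwrite('pics/scene3.png',p[...,::-1])
```

```text
(no output)
```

View pics/scene3.png

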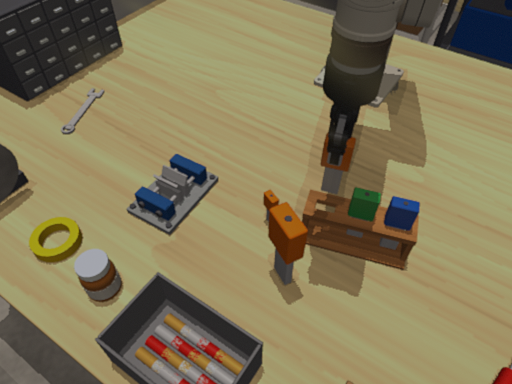

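The orange gauge is out of its slot, hanging upright at scene (335,165), with green and blue still in place. I'm carrying it to the guide, moving along y first to stay clear of the large gauge.

Call:
carry_out([
  [0,0,-2,0.0,-0.03,0,0],
  [0,0,-4,0.0,-0.06,0,0],
  [0,0,-6,0.008,-0.095,0,0],
  [0,0,-8,0.02,-0.13,0,0],
  [0,0,-10,0.035,-0.165,0,0],
])

```text
time: 4.27
eef_pos: [0.5545, -0.0113, 0.2028]
eef_rot: [-180.0, 0.2, 6.3]
contact_force: [0.8, 0.1, -2.3]
width: 0.276
```

Call:
carry_out([
  [0,0,-1,0.015,-0.035,0,0],
  [0,0,-2,0.03,-0.07,0,0],
  [0,0,-3,0.045,-0.105,0,0],
  [0,0,-3.2,0.0585,-0.131,0,0],
  [0,0,-3.2,0.0585,-0.131,0,0],
])

```text
time: 4.68
eef_pos: [0.6153, -0.1468, 0.2013]
eef_rot: [179.9, 0.1, 2.8]
contact_force: [0.6, 0.6, -2.8]
width: 0.271
```

Call:
carry_out([
  [0,0,0,0,0,0,0],
  [0,0,0,0,0,0,0],
  [0,0,0,0,0,0,0],
])

```text
time: 4.93
eef_pos: [0.6136, -0.1398, 0.2034]
eef_rot: [-179.9, 0.1, 3.2]
contact_force: [-0.3, 0.4, -2.1]
width: 0.276
```

Run:
```python
from h import *
for n in('wrist','scene','top'):
    p,d,W,T=cloud(n);np.savez(n+'4.npz',p=p,d=d,W=W,T=T)
    cv2.imwrite(f'pics/{n}4.png',p[...,::-1])
    if n=='scene': cv2.imwrite('pics/scene4c.png',cv2.resize(p[60:240,100:260],None,fx=3.3,fy=3.3,interpolation=cv2.INTER_CUBIC)[...,::-1])
    h=cv2.cvtColor(p,cv2.COLOR_RGB2HSV).astype(int)
    m=(d>0)&(h[...,0]>=3)&(h[...,0]<=16)&(h[...,1]>150)&(np.hypot(W[...,0]-.614,W[...,1]+.139)<.06)&(W[...,2]>.12)
    q=W[m]; 
    if len(q)>20: print(n,len(q),q.min(0).round(4),q.max(0).round(4))
    # blade tip / guide pads
    m=(d>0)&(np.hypot(W[...,0]-.614,W[...,1]+.139)<.03)&(W[...,2]>.115)&(W[...,2]<.185)
    q=W[m]
    if len(q)>20: print(n,'blade?',len(q),np.percentile(q,[1,50,99],axis=0).round(4))
    m=(d>0)&(np.hypot(W[...,0]-.614,W[...,1]+.139)<.06)&(W[...,2]>.06)&(W[...,2]<.075)
    q=W[m]
    if len(q)>20: r=cv2.minAreaRect((q[:,:2]*1000).astype(np.float32));print(n,'pads',len(q),np.round(r[0],1),np.round(r[1],1),r[2])
print(sensors.get_obs()['eef_pos'],sensors.get_obs()['eef_rot'])
```

```text
wrist 6649 [ 0.6007 -0.16    0.1896] [ 0.6263 -0.1142  0.2432]
wrist blade? 288 [[ 0.6079 -0.1245  0.1223]
 [ 0.6126 -0.1231  0.1481]
 [ 0.6175 -0.1226  0.1672]]
wrist pads 609 [ 614.6 -137.4] [35.9 54. ] 3.391667366027832
scene 516 [ 0.6019 -0.1569  0.19  ] [ 0.6379 -0.1123  0.2692]
scene blade? 350 [[ 0.6078 -0.1512  0.1228]
 [ 0.6176 -0.1314  0.1526]
 [ 0.6196 -0.1207  0.1794]]
scene pads 165 [ 614.6 -140. ] [36.5 61.2] 2.140251874923706
top 54 [ 0.6007 -0.1265  0.2395] [ 0.6186 -0.1153  0.2461]
top blade? 45 [[ 0.6064 -0.1382  0.123 ]
 [ 0.6077 -0.1283  0.1403]
 [ 0.6142 -0.122   0.1612]]
top pads 68 [ 612.6 -125.8] [36.7 31.5] 3.3837406635284424
[ 0.61409714 -0.13972872  0.20448012] [-1.79990069e+02  9.44385473e-03  3.24925116e+00]
```

View pics/scene4c.png

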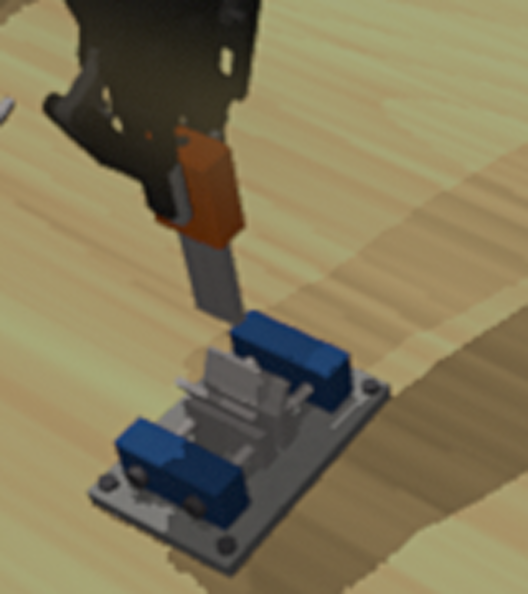

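View pics/wrist4.png

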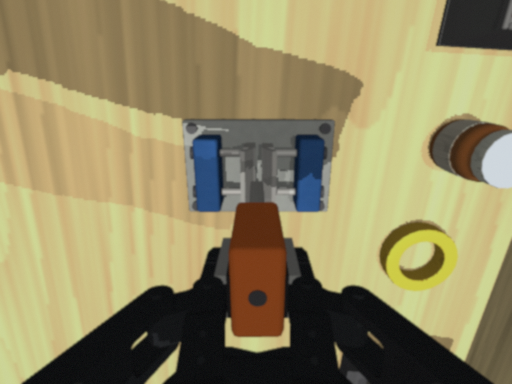

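The wrist view shows the blade in line with the gap at (258,175): blade x ≈ 0.613, gap x ≈ 0.6137 at that point, tip at z ≈ 0.122. I'm lowering it to the mouth.

Call:
carry_out([
  [0,0,0,0.001,0,-0.015,0],
  [0,0,0,0.001,0,-0.03,0],
  [0,0,0,0.001,0,-0.045,0],
  [0,0,0,0.001,0,-0.058,0],
  [0,0,0,0.001,0,-0.058,0],
])

```text
time: 5.5
eef_pos: [0.6133, -0.1396, 0.1434]
eef_rot: [-179.9, 0.3, 3.2]
contact_force: [-0.7, -0.1, -3.0]
width: 0.278
```

Call:
carry_out([
  [0,0,0,0,0,-0.004,0],
  [0,0,0,0,0,-0.008,0],
  [0,0,0,0,0,-0.012,0],
  [0,0,0,0,0,-0.016,0],
  [0,0,0,0,0,-0.02,0],
])

```text
time: 5.92
eef_pos: [0.6152, -0.1412, 0.1272]
eef_rot: [180.0, -0.0, 3.1]
contact_force: [-1.3, 0.3, 11.2]
width: 0.273
```

Call:
carry_out([
  [0,0,0,0,0,-0.003,0],
  [0,0,0,0,0,-0.006,0],
  [0,0,0,0,0,-0.009,0],
  [0,0,0,0,0,-0.012,0],
  [0,0,0,0,0,-0.012,0],
])

```text
time: 6.33
eef_pos: [0.6155, -0.1413, 0.1141]
eef_rot: [180.0, -0.0, 3.1]
contact_force: [-0.4, -1.1, 1.1]
width: 0.275
```

Run:
```python
from h import *
p,d,W,T=cloud('scene')
cv2.imwrite('pics/scene5c.png',cv2.resize(p[60:240,100:260],None,fx=3.3,fy=3.3,interpolation=cv2.INTER_CUBIC)[...,::-1])
```

```text
(no output)
```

View pics/scene5c.png

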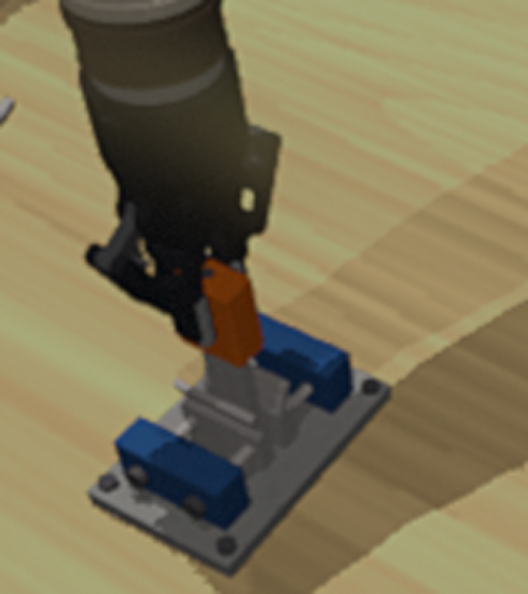

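The blade is between the pads (crop 230,390). Entry resistance showed as a rise to 11 N, then drag of a few newtons. The tip is at about z = 0.032, so roughly 18 mm remain.

Call:
carry_out([
  [0,0,0,0,0,-0.003,0],
  [0,0,0,0,0,-0.006,0],
  [0,0,0,0,0,-0.009,0],
  [0,0,0,0,0,-0.012,0],
  [0,0,0,0,0,-0.014,0],
])

```text
time: 6.8
eef_pos: [0.6155, -0.141, 0.0999]
eef_rot: [-180.0, -0.0, 3.1]
contact_force: [-0.6, -0.1, 3.1]
width: 0.273
```

Call:
carry_out([
  [0,0,0,0,0,-0.001,0],
  [0,0,0,0,0,-0.002,0],
  [0,0,0,0,0,-0.003,0],
])

```text
time: 7.05
eef_pos: [0.6154, -0.141, 0.0973]
eef_rot: [-180.0, -0.0, 3.1]
contact_force: [-0.6, -0.3, 3.2]
width: 0.273
```

Call:
carry_out([
  [0,0,0,0,0,-0.001,0],
  [0,0,0,0,0,-0.001,0],
])

```text
time: 7.22
eef_pos: [0.6154, -0.141, 0.0963]
eef_rot: [-180.0, -0.0, 3.1]
contact_force: [0.0, 0.1, 3.3]
width: 0.272
```

Call:
carry_out([
  [0,0,0,0,0,-0.001,0],
  [0,0,0,0,0,-0.001,0],
])

```text
time: 7.38
eef_pos: [0.6154, -0.141, 0.0963]
eef_rot: [180.0, -0.0, 3.1]
contact_force: [-3.0, 0.6, 8.1]
width: 0.276
```

Call:
carry_out([
  [0,0,0,0,0,-0.001,0],
  [0,0,0,0,0,-0.001,0],
])

```text
time: 7.55
eef_pos: [0.6154, -0.141, 0.0963]
eef_rot: [180.0, -0.1, 3.1]
contact_force: [-3.5, -0.3, 11.4]
width: 0.271
```

It has bottomed: z stopped at 0.0963, exactly the TCP height at grasp, where home and rack grip heights are equal, while the force rose to 11 N. I'll ease the load, release and retreat straight up.

Call:
carry_out([
  [0,0,0,0,0,0.002,0],
  [0,0,0,0,0,0.002,0.4],
  [0,0,0,0,0,0.002,0.6],
  [0,0,0,0,0,0.002,0.75],
  [0,0,0,0,0,0.002,0.75],
])

```text
time: 7.97
eef_pos: [0.6152, -0.141, 0.0957]
eef_rot: [-180.0, 0.0, 3.1]
contact_force: [0.5, 0.5, 0.4]
width: 0.748
```

Call:
carry_out([
  [0,0,0,0,0,0.0,0.75],
  [0,0,0,0,0,0.02,0.75],
  [0,0,0,0,0,0.05,0.75],
  [0,0,0,0,0,0.085,0.75],
  [0,0,0,0,0,0.12,0.75],
])

```text
time: 8.38
eef_pos: [0.6147, -0.1409, 0.2167]
eef_rot: [-180.0, 0.1, 3.1]
contact_force: [1.2, -0.1, 0.0]
width: 0.751
```

Call:
carry_out([
  [0,0,0,-0.035,0,0.01,0.75],
  [0,0,0,-0.07,0,0.02,0.75],
  [0,0,0,-0.105,0,0.02,0.75],
  [0,0,0,-0.14,0,0.02,0.75],
  [0,0,0,-0.14,0,0.02,0.75],
])

```text
time: 8.8
eef_pos: [0.4676, -0.1401, 0.2354]
eef_rot: [-179.9, 0.4, 3.1]
contact_force: [0.6, 1.2, -0.2]
width: 0.751
```

Run:
```python
from h import *
boxes={'scene':(100,100,430,240),'top':(100,120,370,250)}
for n in boxes:
    p,d,W,T=cloud(n);cv2.imwrite(f'pics/{n}6.png',cv2.resize(p[90:270,80:430],None,fx=2.2,fy=2.2,interpolation=cv2.INTER_CUBIC)[...,::-1])
    for nm,c in dict(o=(.614,-.139),g=(.503,.2175),b=(.485,.279)).items():
        m=(d>0)&(np.hypot(W[...,0]-c[0],W[...,1]-c[1])<.035)&(W[...,2]>.129)&(W[...,2]<.146)
        q=W[m]
        if len(q)>20:
            r=cv2.minAreaRect((q[:,:2]*1000).astype(np.float32));print(n,nm,len(q),np.round(r[0],1),np.round(r[1],1),round(r[2],1),np.median(q[:,2]).round(4),np.percentile(q[:,2],[5,95]).round(4))
print(sensors.get_obs()['eef_pos'],sensors.get_obs()['time'])
```

```text
scene o 269 [ 615.3 -137.2] [24.8 46.8] 4.0 0.1353 [0.1301 0.1373]
scene g 342 [504.  218.5] [26.2 45.7] 15.4 0.1356 [0.1306 0.1375]
scene b 366 [486.5 279.8] [24.7 45.5] 16.4 0.1357 [0.1309 0.1375]
top o 252 [ 613.4 -138.7] [24.3 46.6] 1.5 0.1354 [0.1314 0.139 ]
top g 263 [502.3 217.3] [24.4 45.9] 15.7 0.1354 [0.1319 0.1388]
top b 271 [484.2 279. ] [25.  46.3] 17.0 0.1352 [0.1313 0.1388]
[ 0.47423406 -0.14106738  0.23674915] 8.9
```

View pics/scene6.png

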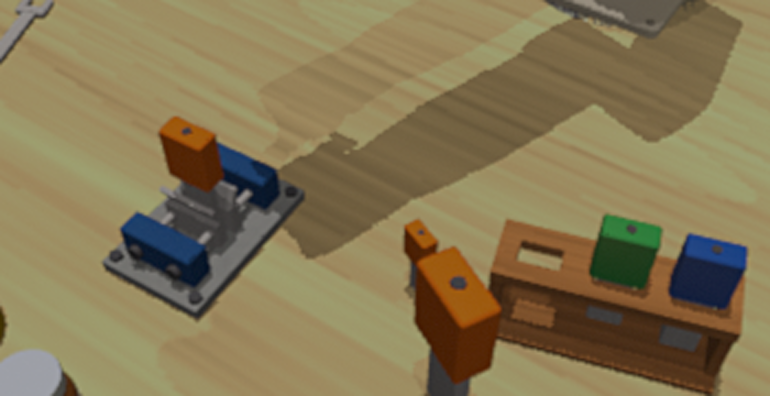

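The gauge stands upright in the gap at (190,155), top at 0.136 as it should be when home. Green and blue have not moved and the arm is clear, so I'm handing in.

```bash
python3 -c "
from station import robot
print(robot.job_done())"
```

```text
the job is handed in; nothing more can be done
None
```

The orange 10 mm gauge from the rack is standing released and upright on the bottom of the guide's gap. I handed the job in at about 9 s; it reports no verdict.

- **Insertion:** I felt up to 11 N as the blade entered the pads, then roughly 3 to 6 N of drag. The blade stopped dead at a TCP height of 0.0963 m, the same as at the grasp, which is where it should be when home.
- **Final position:** both fixed cameras put the grip within about 2 mm of the gap's middle, top 0.136 m above the bench.
- **Alignment:** the two cameras' yaw readings are 4.0° and 1.5°, against 3.2° for the guide. That is within their noise and well inside the 10° limit.
- **Other gauges:** green and blue measured within about 1 mm of where they started. The larger and smaller loose orange gauges were not touched.
- **Arm:** it was clear of everything, with no contact force, when I handed in.

No check failed. The small disagreement was about 2 mm between the top and scene cameras, which matches their calibration.

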